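# Unclip the control module from the bench tester and plug it into the relay box

### The arm

A 6-joint arm with a two-finger parallel gripper is mounted at the origin on a cart in front of the work surface, level with it; the furniture and walls round the work are solid. World frame = base frame: x ahead of the robot, y to its left, z up, the work surface at z = 0. Lengths are in m, angles in rad, forces in N, time in s.
With the tool pointing down it reaches from about 0.425 to 1.125 m from the base axis. Payload 14.9 kg.
Tool frame: the origin (TCP) lies midway between the tips of the shut fingers; the grasp point (between the pads) lies 19 mm behind it; z points along the fingers, y is the line along which they close (so a half turn about z gives the same grasp; the last joint's range is limited). The gripper opens to 91 mm and grips with 3 to 60 N. Pads are 32 mm wide; open, the fingers measure 118 mm over their backs; the gripper's body (76 mm by 178 mm) begins 60 mm behind the grasp point.
Start: joints at [1.286, 0.379, 1.734, -0, 1.028, -0.033], TCP at [0.174, 0.678, 0.214] pointing down, gripper open.
Joint ranges: [-2.77, 2.77], [-0.74, 2.19], [0, 2.66], [-1.06, 4.2], [0.31, 2.87], [-3.08, 3.08]. Speed limits (rad/s): [1.89, 1.89, 2.39, 3.14, 3.14, 3.14].

### API

Orientations are given as a 3x3 rotation matrix whose columns are the frame's x, y, z axes.
In Python, from station import * gives the robot as it stands.
- The arm moves only by the tool servo_tool, never from a script. Its argument "plan" is a list of rows, each a list of 6 numbers: the shift along the tool's x, y, z in cm, then the turn, a rotation vector about the tool's x, y, z in degrees. In form: [[dx, dy, dz, rx, ry, rz], ...]. A call has 1 to 20 rows; each row shifts and turns the commanded pose from where the row before left it, along the tool's axes as they then stand; what a row does not reach is not made up. A row lasts 1/12 s, in which the tool goes at most 41.7 mm and 7.16 degrees, less where a joint would pass 70% of its speed; a pose out of reach is approached as far as the arm can. A call is refused whole if a number of a shift passes 4.17 or a number of a turn 7.16, either way. A call with a gripper value outside its range is refused whole. "jaw" is the finger opening in cm, from 0 to 9.12, set as the call begins (left out, the last holds). The fingers move at their own pace and stop on an object; the grip force is fixed at half the most. Time passes only in rows, so rows that do not move let the fingers close. It gives the time, the measured TCP pose, the force, the opening and the grip force at its end, in the units of the state.
- get_obs(): the state, without advancing time (a new reading comes with each control period).
- grab_frame(name): name is "side" or "top"; returns (picture, depth): 400x640x3 uint8, blue, green, red; 400x640 float32, m along the optical axis (not along the pixel's ray), 0 where there is no reading.
- camera_model(name): a dict with "fx", "fy", "cx", "cy" (pixels), "k1" (the pictures are not rectified: a ray, as slopes to the right and down, at radius r is drawn at 1 + k1 r^2 times it, then the intrinsics apply), "camera_from_world" (4x4, takes a point from world to camera coordinates). Camera axes: x right, y down, z forward; pixel columns grow to the right and rows downward; lengths in m; the calibration is good to about 2 mm. A picture is of the moment at which its call begins. camera_model takes no time and is no camera call.
- finish_job(): hands the job in; it is judged then, once.
The state is a dict: "clock": time; "joint_positions": joint angles; "joint_vel": joint speeds; "joint_efforts": joint torques, N m; "eef_pos": TCP position; "ee_rot": TCP orientation; "force": force on the tool from outside, world axes, zero at the start; "ft_torque": the same for the moment, N m; "grip_width": finger opening in m; "grip_force": force on a finger pad.
Only numpy, scipy, OpenCV 4.12 (cv2) and the standard library are available. Lean on these libraries where they do the work, as an engineer would, in place of code of your own. Each camera call takes 0.05 s, during which the arm holds its last target. There are 200 camera calls.

### The job

The control module has passed its test: pinch its two sprung side clips together, without crushing them, and draw it straight up out of the grey bench tester without hauling on clips that still hold. Then plug it into the empty socket of the black relay box: press it down gently against the sprung pad by feel, never hard, and let the clips go so that both spring fully out and lock it in, upright. Leave the other things on the chest alone.

Things in the scene. Friction and masses are not known exactly. Their poses are not given: they have to be found in the camera images.
- module_centre (a point): Centre of the plug-in control module, half-way up (39 mm above its underside). It is an upright black block 34 x 34 x 78 mm, z up, about 0.2 kg, its lowest 8 mm a foot of 28 x 28 mm. On its +y and -y sides it has grey clips on springs, each with a ribbed finger pad near the top and a locking barb near the bottom. Turned half round it fits as well.
- clip_left (a joint): The left (+y) sprung clip of the module: 0 = sprung out, grows as it is pressed towards the body to 0.005 m at its hard stop (2.6 N at 0, 6.5 N at 0.003, 9 N at 0.005). From 0.003 its barb is clear of a socket's ledge. The barb sits low on the clip, its flat top 14 mm above the module's underside; over both barbs 61 mm, and a socket passes 55 mm.
- clip_right (a joint): The right (-y) sprung clip of the module: 0 = sprung out, grows as it is pressed towards the body to 0.005 m at its hard stop (2.6 N at 0, 6.5 N at 0.003, 9 N at 0.005). From 0.003 its barb is clear of a socket's ledge. The barb sits low on the clip, its flat top 14 mm above the module's underside; over both barbs 61 mm, and a socket passes 55 mm.
- pad_left: Ribbed finger pad of the left clip (the part to press): upright plate 22 mm wide (x), 4 mm thick (y), 28 mm high, moves with the clip. Origin at its centre, 25 mm above module_centre, 25 mm to its +y side when out. Over both pads 54 mm out, 44 mm at the stops. When locked, the pad's lower edge is 17 mm above the socket's collar.
- pad_right: Ribbed finger pad of the right clip (the part to press): upright plate 22 mm wide (x), 4 mm thick (y), 28 mm high, moves with the clip. Origin at its centre, 25 mm above module_centre, 25 mm to its -y side when out. Over both pads 54 mm out, 44 mm at the stops. When locked, the pad's lower edge is 17 mm above the socket's collar.
- tester: Grey bench tester, fixed to the chest; its socket holds the module at the start. Housing x -45 to 60 mm, y -50 to 50 mm, 40 mm high, plus a meter panel behind the socket (x 37 to 59 mm) up to 73 mm high. Origin under the socket's centre.
- tester_socket (a point): Centre of the tester's socket, level with the housing's top (40 mm up), axes as the tester's; clips lie along y. Opening 36 (x) by 55 mm (y), a 45 degree lead-in collar to 3 mm above this point, then a 14 mm high throat, then ledges at +y and -y (undersides 16 mm below this point) that hold the barbs. A sprung pad pushes the locked module up with 6 N; module_centre is then 9 mm above this point.
- relay_box: Black relay box, fixed to the chest, one empty socket, and behind it (+x) a small relay and a row of fuses up to 63 mm high. Housing x -45 to 60 mm, y -50 to 50 mm, 40 mm high. Origin under the socket's centre. The socket insert is height-adjustable: it is clamped 0 to 15 mm higher than the tester's, differently each time, and this height is not measured, so press the module down by feel.
- relay_socket (a point): Centre of the empty socket, level with the housing's top (40 mm up), z up, clips go along y. Built as the tester's socket but 0 to 15 mm higher. The foot meets the sprung pad (3 N/mm) 2 mm above the locked place; the pad bottoms out hard 2.5 mm below it, at 13.5 N. Clips let go in between spring out under the ledges and the pad lifts the module against them; let go higher, they do not lock.
- spark_plug: Bystander, lies loose on the chest: a spark plug, 18 x 78 x 20 mm. Leave it where it is. Origin at the centre of its underside.
- spanner: Bystander, lies loose on the chest: a combination spanner, 25 x 170 x 7 mm. Leave it where it is. Origin at the centre of its underside.
- pliers: Bystander, lies loose on the chest: red-handled pliers, 67 x 192 x 14 mm. Leave it where it is. Origin at the centre of its underside.
- battery_pack: Bystander, lies loose on the chest: a black drill battery, 71 x 110 x 59 mm. Leave it where it is. Origin at the centre of its underside.
- part_box: Bystander, lies loose on the chest: a small cardboard box, 61 x 85 x 55 mm. Leave it where it is. Origin at the centre of its underside.

How it is judged:
On the way:
1. the module is drawn up clear of the tester's socket, upright (z of module_centre in the frame of tester_socket above 0.05 m and angle between module_centre's own z axis and vertical below 0.3 rad), for 0.2 s.
At the end, for the whole second after the job is handed in: The module stands in the relay box's socket: centre within 4 mm of the socket's axis and at most 25 mm above the housing's top (9 to 24 mm when locked), upright within 0.08 rad, clips along the socket's y within 0.1 rad, and both clips sprung out to within 1.5 mm (horizontal distance between module_centre and relay_socket below 0.004 m and z of module_centre in the frame of relay_socket below 0.025 m and angle between module_centre's own z axis and vertical below 0.08 rad and angle between the y axis of module_centre and the y axis of relay_socket, either way round below 0.1 rad and value of joint each of clip_left, clip_right below 0.0015 m); the robot touches nothing.
It fails at once if a clip is squeezed with more than 60 N (contact force between the fingers and pad_left above 60 N or contact force between the fingers and pad_right above 60 N).
It fails at once if the tester is pulled or pushed on with more than 25 N (contact force between tester and anything else above 25 N).
It fails at once if the relay box is pressed with more than 25 N (contact force between relay_box and anything else above 25 N).
It fails at once if a bystander is moved more than 30 mm (distance of any of spark_plug, spanner, pliers, battery_pack, part_box from where it was at the start of the episode above 0.03 m).
It also fails if it takes over 45 s, if anything falls off the work surface, if the arm or the gripper's body presses on something with over 40 N, if the wrist force passes 120 N, or if a joint passes its speed limit or range.

## Working session

There is one attempt and no reset: what is moved stays moved. The work goes in short steps, Python scripts to look and compute and a tool call to move; the robot and the scene stay as the last step left them, time stands still between calls to the robot, and variables do not carry over. Pictures are saved under pics/ and viewed, at most 10 in all, crops included, and the job is handed in when it is done.

Besides the shell and the picture viewer there is one more tool, called after "Request:" by a JSON object that holds its "op" and its "data", one argument or row to a line. servo_tool: Moves the arm, as the interface text tells. Its arguments: {"type":"object","properties":{"plan":{"type":"array"},"jaw":{"type":"number"}},"required":["plan"]}

```bash
mkdir -p pics; cat > h.py <<'E'
from station import *
import numpy as np, cv2
def world(name,depth,u,v,d=None):
    m=camera_model(name); K=np.array([[m['fx'],0,m['cx']],[0,m['fy'],m['cy']],[0,0,1.]])
    p=cv2.undistortPoints(np.array([[[u,v]]],float),K,np.array([m['k1'],0,0,0,0.]))[0,0]
    z=depth[int(v),int(u)] if d is None else d
    T=np.linalg.inv(np.array(m['camera_from_world']))
    return (T@np.array([p[0]*z,p[1]*z,z,1]))[:3]
def ray(name,u,v,h):
    a=world(name,None,u,v,0.); b=world(name,None,u,v,1.); t=(h-a[2])/(b[2]-a[2]); return a+t*(b-a)
def pix(name,P):
    m=camera_model(name); c=np.array(m['camera_from_world'])@np.array([*P,1]); x=c[:2]/c[2]; f=1+m['k1']*(x@x)
    return m['fx']*x[0]*f+m['cx'], m['fy']*x[1]*f+m['cy']
E
python3 - <<'E'
from h import *
for n in ("top","side"):
    p,d=grab_frame(n); cv2.imwrite(f'pics/{n}0.png',p); np.save(f'pics/{n}0.npy',d)
    m=camera_model(n); print(n,m['fx'],m['k1'],np.linalg.inv(np.array(m['camera_from_world'])).round(3))
print(get_obs())
E
```

```text
top 458.34285820163706 -0.1127604431896304 [[ 0.011 -0.996  0.093  0.421]
 [-1.    -0.012 -0.01   0.158]
 [ 0.011 -0.093 -0.996  1.342]
 [ 0.     0.     0.     1.   ]]
side 389.4087346810778 0.002140395984369497 [[ 1.    -0.023  0.011  0.555]
 [-0.023 -0.655  0.755 -0.696]
 [-0.01  -0.755 -0.656  0.809]
 [ 0.     0.     0.     1.   ]]
{'clock': 0.1, 'joint_positions': array([ 1.28567438e+00,  3.79350047e-01,  1.73471054e+00, -1.06158495e-05,
        1.02847363e+00, -3.32970857e-02]), 'joint_vel': array([ 0.0018252 , -0.0020425 , -0.00231634,  0.00151824, -0.00122402,
       -0.00234677]), 'joint_efforts': array([-2.02705611e-03, -7.65032530e+01, -4.35295522e+01,  6.51960424e-02,
        3.98031157e-02, -6.31113721e-06]), 'eef_pos': array([0.17432995, 0.67759203, 0.21336395]), 'ee_rot': array([[-9.68460695e-01,  2.49166244e-01, -2.56112072e-04],
       [ 2.49166374e-01,  9.68460271e-01, -9.06106949e-04],
       [ 2.22631019e-05, -9.41343482e-04, -9.99999557e-01]]), 'force': array([ 0.30260564, -0.19313926,  0.08572561]), 'ft_torque': array([-0.02024671, -0.00970839, -0.00656752]), 'grip_force': 0.0, 'grip_width': 0.0909920918690213}
```

View pics/top0.png

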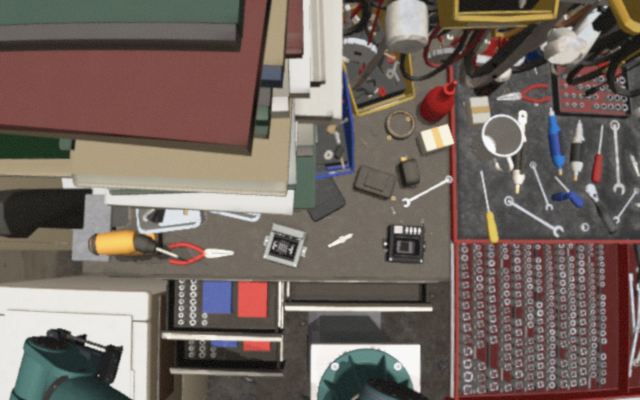

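View pics/side0.png

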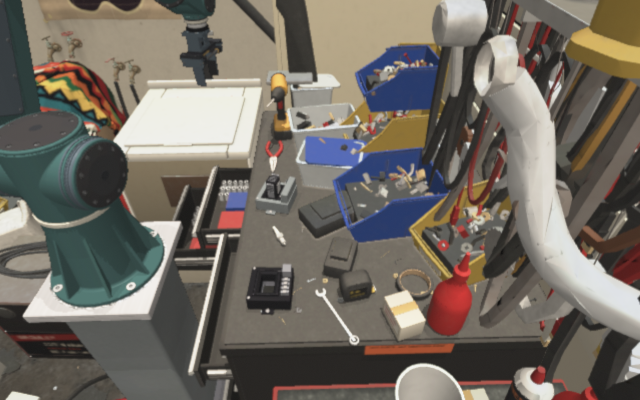

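Top view: the tester with the module is at about (285,243), turned slightly. The relay box is at (405,243), with the spark plug between them at (341,240). I'll enlarge both.

```bash
python3 - <<'E'
from h import *
p=cv2.imread('pics/top0.png'); s=cv2.imread('pics/side0.png')
A=cv2.resize(p[215:273,255:335],None,fx=10,fy=10,interpolation=cv2.INTER_CUBIC); cv2.imwrite('pics/c1.png',A)
B=cv2.resize(p[215:273,370:450],None,fx=10,fy=10,interpolation=cv2.INTER_CUBIC); cv2.imwrite('pics/c2.png',B)
C=np.hstack([cv2.resize(s[163:218,245:310],None,fx=6,fy=8,interpolation=cv2.INTER_CUBIC),cv2.resize(s[260:315,240:305],None,fx=6,fy=8,interpolation=cv2.INTER_CUBIC)]); cv2.imwrite('pics/c3.png',C)
d=np.load('pics/top0.npy')
for u,v in [(285,243),(275,232),(300,240),(405,243),(405,232),(392,243),(404,228),(320,260),(350,230),(270,150),(325,200),(100,215),(290,200)]: print((u,v),world('top',d,u,v).round(3))
E
```

```text
(285, 243) [0.44  0.235 0.087]
(275, 232) [0.47  0.265 0.068]
(300, 240) [0.45  0.195 0.045]
(405, 243) [ 0.445 -0.11   0.01 ]
(405, 232) [ 0.475 -0.102  0.049]
(392, 243) [ 0.444 -0.065  0.046]
(404, 228) [ 0.487 -0.101  0.038]
(320, 260) [0.393 0.138 0.005]
(350, 230) [ 0.482  0.05  -0.003]
(270, 150) [0.511 0.198 0.935]
(325, 200) [0.562 0.126 0.062]
(100, 215) [0.501 0.699 0.209]
(290, 200) [0.471 0.182 0.889]
```

View pics/c1.png

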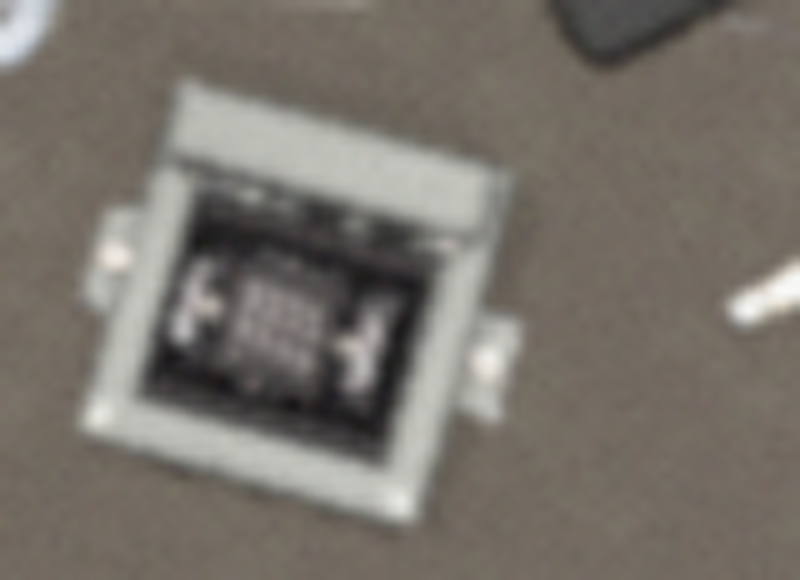

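View pics/c2.png

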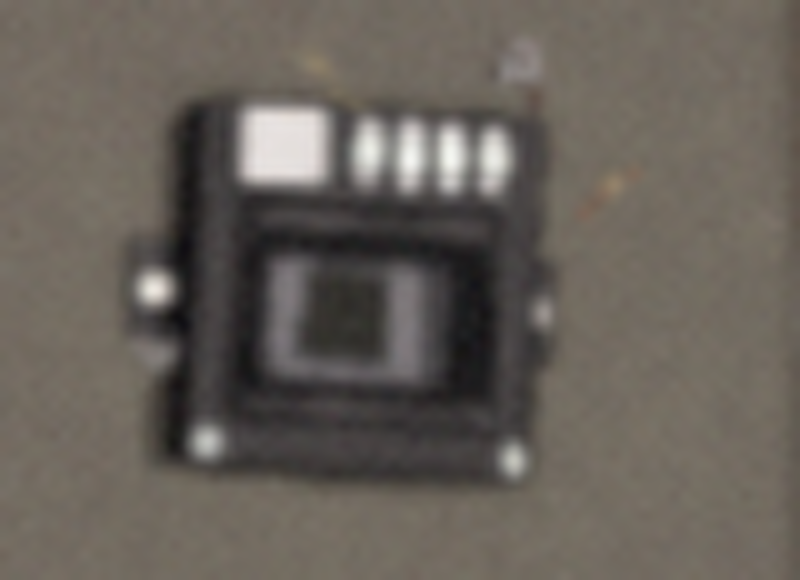

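View pics/c3.png

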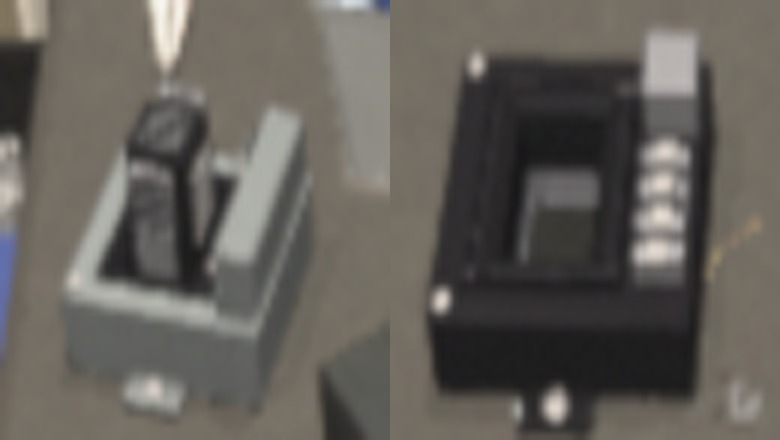

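c1 shows the tester turned about −15°, with the module's top pattern at (275,325) and its clips at (195,305) and (360,345). c2 shows the relay box turned about −4°. c3 shows both from the side. I'll fit the two poses from corners read off the crops.

```bash
cat > fit.py <<'E'
from h import *
from scipy.optimize import least_squares
def cr(x,y,ox,oy,sx,sy): return ox+(x+.5)/sx-.5, oy+(y+.5)/sy-.5
T=lambda L,c,o,box,s: [(c,box,np.array(P)/1e3,cr(x,y,*o),s) for P,x,y in L]
obs=[]
obs+=T([((-45,50,40),80,433),((-45,-50,40),418,522),((59,50,73),185,78),((59,-50,73),512,170),((37,50,73),172,158),((37,-50,73),480,240),((0,0,88),277,325)],'top',(255,215,10,10),0,1)
obs+=T([((0,25,88),197,303),((0,-25,88),360,347)],'top',(255,215,10,10),0,1)
obs+=T([((-45,-50,40),66,302),((-17,-17,88),130,150),((17,-17,88),185,165),((-17,17,88),152,100),((17,17,88),207,103)],'side',(245,163,6,8),0,1)
obs+=T([((-45,50,40),190,472),((-45,-50,40),530,487),((60,50,40),205,102),((60,-50,40),547,115)],'top',(370,215,10,10),1,1)
obs+=T([((-45,-50,40),435,315),((-45,50,40),470,55),((60,-50,40),693,335),((60,50,40),712,65)],'side',(240-65,260,6,8),1,1)
def tr(p,b,P):
    x,y,a=p[3*b:3*b+3]; c,s=np.cos(a),np.sin(a); return np.array([x+c*P[0]-s*P[1],y+s*P[0]+c*P[1],P[2]])
def res(p,full=False):
    r=[]
    for c,b,P,uv,w in obs:
        o=p[6:9] if c=='top' else p[9:12]
        r.append(np.subtract(pix(c,tr(p,b,P)+o),uv)*w)
    r=np.array(r)
    return r if full else np.r_[r.ravel(),p[6:12]/.002*.7]
s=least_squares(res,[.44,.235,-.27,.445,-.105,-.06]+[0]*6,loss='soft_l1')
print(s.x.round(4))
for o,r in zip(obs,res(s.x,True)): print(o[0],o[1],(o[2]*1e3).astype(int),r.round(2))
E
python3 fit.py
```

```text
[ 4.291e-01  2.417e-01 -2.527e-01  4.350e-01 -1.078e-01 -5.190e-02
 -5.000e-04 -0.000e+00 -1.000e-03  5.000e-04  0.000e+00 -1.000e-04]
top 0 [-45  50  40] [-0.14  0.16]
top 0 [-45 -50  40] [0.13 0.58]
top 0 [59 50 73] [-1.85 -0.45]
top 0 [ 59 -50  73] [ 0.22 -0.21]
top 0 [37 50 73] [-2.69 -0.8 ]
top 0 [ 37 -50  73] [1.33 0.47]
top 0 [ 0  0 88] [0.28 0.13]
top 0 [ 0 25 88] [-0.54 -0.08]
top 0 [  0 -25  88] [0.81 0.33]
side 0 [-45 -50  40] [-0.49 -0.75]
side 0 [-17 -17  88] [-0.41  0.46]
side 0 [ 17 -17  88] [1.22 0.1 ]
side 0 [-17  17  88] [-0.44  0.02]
side 0 [17 17 88] [0.98 1.09]
top 1 [-45  50  40] [-0.34 -0.54]
top 1 [-45 -50  40] [ 0.38 -0.02]
top 1 [60 50 40] [ 0.03 -0.38]
top 1 [ 60 -50  40] [0.34 0.48]
side 1 [-45 -50  40] [-1.39  0.88]
side 1 [-45  50  40] [-0.45 -0.07]
side 1 [ 60 -50  40] [ 0.4  -0.79]
side 1 [60 50 40] [ 0.59 -0.66]
```

```bash
sed -i 's/(59,50,73)/(59,46,73)/;s/(59,-50,73)/(59,-46,73)/;s/(37,50,73)/(37,46,73)/;s/(37,-50,73)/(37,-46,73)/' fit.py; python3 fit.py | head -3
cat > go.py <<'E'
import sys
from h import *
# go.py x y z yaw(deg): shift in current tool axes (cm) and turn about tool z (deg) needed
x,y,z,a=map(float,sys.argv[1:5]); o=get_obs(); R=o['ee_rot']; d=np.array([x,y,z])-o['eef_pos']
a=np.radians(a); Rt=np.array([[-np.cos(a),-np.sin(a),0],[-np.sin(a),np.cos(a),0],[0,0,-1]])
# tool y along box y, x along -box x
print('shift cm',(R.T@d*100).round(2),'rotvec deg',np.degrees(cv2.Rodrigues(R.T@Rt)[0].ravel()).round(2),'t',o['clock'],'q',np.round(o['joint_positions'],2))
E
python3 go.py .429 .242 .13 -14.5
```

```text
shift cm [-35.52 -35.83   8.37] rotvec deg [-0.05 -0.    0.07] t 0.1 q [ 1.29  0.38  1.73 -0.    1.03 -0.03]Traceback (most recent call last):
  File "fit.py", line 20, in <module>
    s=least_squares(res,[.44,.235,-.27,.445,-.105,-.06]+[0]*6,loss='soft_l1')
    return func(*args, **kwargs)
    result = trf(vector_fun.fun, vector_fun.jac, x0, f0, J0, lb, ub, ftol, xtol,
                 gtol, max_nfev, x_scale, loss_function, tr_solver,
                 tr_options.copy(), verbose, callback=callback_wrapped)
    return trf_no_bounds(
        fun, jac, x0, f0, J0, ftol, xtol, gtol, max_nfev, x_scale,
        loss_function, tr_solver, tr_options, verbose, callback=callback)
    f_new = fun(x_new)
    self._update_fun()
    ~~~~~~~~~~~~~~~~^^
    self.f = self.fun_wrapped(xp_copy(self.x))
             ~~~~~~~~~~~~~~~~^^^^^^^^^^^^^^^^^
    return np.atleast_1d(self.fun(x))
                         ~~~~~~~~^^^
    return self.f(x, *self.args, **self.kwargs)
           ~~~~~~^^^^^^^^^^^^^^^^^^^^^^^^^^^^^^
  File "fit.py", line 17, in res
    r.append(np.subtract(pix(c,tr(p,b,P)+o),uv)*w)
                         ~~~^^^^^^^^^^^^^^^
  File "h.py", line 12, in pix
    m=camera_model(name); c=np.array(m['camera_from_world'])@np.array([*P,1]); x=c[:2]/c[2]; f=1+m['k1']*(x@x)
ValueError: time passes only in moves, steps and waits
```

```bash
sed -i '2a import functools\ncamera_model=functools.cache(camera_model)' h.py; python3 fit.py; python3 go.py .429 .242 .13 -14.5
```

```text
[ 0.4291  0.2412 -0.2617  0.435  -0.1078 -0.0518 -0.0005 -0.     -0.0007
  0.0005  0.     -0.    ]
top 0 [-45  50  40] [-0.08 -0.02]
top 0 [-45 -50  40] [0.11 0.71]
top 0 [59 46 73] [-0.08 -0.17]
top 0 [ 59 -46  73] [-0.86 -0.39]
top 0 [37 46 73] [-0.98 -0.53]
top 0 [ 37 -46  73] [0.18 0.27]
top 0 [ 0  0 88] [0.44 0.13]
top 0 [ 0 25 88] [-0.36 -0.15]
top 0 [  0 -25  88] [0.96 0.42]
side 0 [-45 -50  40] [-0.58 -0.79]
side 0 [-17 -17  88] [-0.44  0.48]
side 0 [ 17 -17  88] [1.16 0.18]
side 0 [-17  17  88] [-0.37  0.06]
side 0 [17 17 88] [1.02 1.19]
top 1 [-45  50  40] [-0.32 -0.52]
top 1 [-45 -50  40] [ 0.41 -0.  ]
top 1 [60 50 40] [ 0.05 -0.37]
top 1 [ 60 -50  40] [0.36 0.48]
side 1 [-45 -50  40] [-1.38  0.85]
side 1 [-45  50  40] [-0.45 -0.11]
side 1 [ 60 -50  40] [ 0.42 -0.83]
side 1 [60 50 40] [ 0.6  -0.69]
shift cm [-35.52 -35.83   8.37] rotvec deg [-0.05 -0.    0.07] t 0.1 q [ 1.29  0.38  1.73 -0.    1.03 -0.03]
```

Request:
{"op": "servo_tool", "data": {
  "plan": [
    [-1.78,-1.79,0.2,0,0,0],
    [-1.78,-1.79,0.2,0,0,0],
    [-1.78,-1.79,0.2,0,0,0],
    [-1.78,-1.79,0.2,0,0,0],
    [-1.78,-1.79,0.2,0,0,0],
    [-1.78,-1.79,0.2,0,0,0],
    [-1.78,-1.79,0.2,0,0,0],
    [-1.78,-1.79,0.2,0,0,0],
    [-1.78,-1.79,0.2,0,0,0],
    [-1.78,-1.79,0.2,0,0,0],
    [-1.78,-1.79,0.2,0,0,0],
    [-1.78,-1.79,0.2,0,0,0],
    [-1.78,-1.79,0.2,0,0,0],
    [-1.78,-1.79,0.2,0,0,0],
    [-1.78,-1.79,0.2,0,0,0],
    [-1.78,-1.79,0.2,0,0,0],
    [-1.78,-1.79,0.2,0,0,0],
    [-1.78,-1.79,0.2,0,0,0],
    [-1.78,-1.79,0.2,0,0,0],
    [-1.6,-1.6,0.2,0,0,0]
  ],
  "jaw": 9.12
}}

```text
clock: 1.77
eef_pos: [0.4291, 0.2435, 0.1737]
ee_rot: [[-0.968, 0.249, -0.0], [0.249, 0.968, -0.0], [0.0, -0.0, -1.0]]
force: [0.5, 0.8, 0.4]
grip_width: 0.0912
grip_force: 0.0
```

```bash
python3 go.py .4295 .242 .055 -15
```

```text
shift cm [-0.08 -0.13 11.87] rotvec deg [-0.01 -0.01  0.57] t 1.7667 q [ 0.47  0.11  2.17 -0.    0.87 -0.85]
```

Request:
{"op": "servo_tool", "data": {
  "plan": [
    [-0.08,-0.13,1.0,0,0,0.5],
    [0,0,1.0,0,0,0],
    [0,0,1.0,0,0,0],
    [0,0,1.0,0,0,0],
    [0,0,1.0,0,0,0],
    [0,0,1.0,0,0,0],
    [0,0,1.0,0,0,0],
    [0,0,1.0,0,0,0],
    [0,0,1.0,0,0,0],
    [0,0,1.0,0,0,0],
    [0,0,1.0,0,0,0],
    [0,0,0.8,0,0,0],
    [0,0,0,0,0,0]
  ],
  "jaw": 7.0
}}

```text
clock: 2.85
eef_pos: [0.4284, 0.2429, 0.0543]
ee_rot: [[-0.966, 0.258, -0.002], [0.258, 0.966, -0.001], [0.002, -0.001, -1.0]]
force: [-1.4, -0.0, 0.2]
grip_width: 0.0704
grip_force: 0.0
```

```bash
python3 - <<'E'
from h import *
s,_=grab_frame('side'); t,_=grab_frame('top')
C=np.hstack([cv2.resize(s[140:218,240:310],None,fx=6,fy=7,interpolation=cv2.INTER_CUBIC),cv2.resize(t[205:283,255:318],None,fx=6,fy=7,interpolation=cv2.INTER_CUBIC)]); cv2.imwrite('pics/c4.png',C)
E
python3 go.py .4295 .242 .055 -15
```

```text
shift cm [-0.07 -0.11  0.07] rotvec deg [-0.02 -0.03  0.07] t 2.95 q [ 0.47  0.32  2.2  -0.    0.62 -0.84]
```

View pics/c4.png

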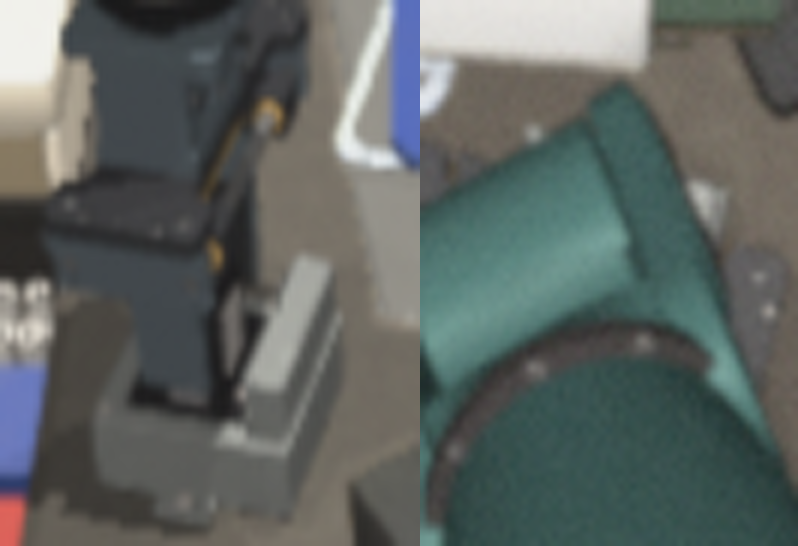

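The side view shows the near finger in front of the module at about (175,330), with its tip above the collar; the arm hides the top view. I'll close lightly and read the side-force balance.

Request:
{"op": "servo_tool", "data": {
  "plan": [
    [0,0,0,0,0,0],
    [0,0,0,0,0,0],
    [0,0,0,0,0,0],
    [0,0,0,0,0,0]
  ],
  "jaw": 5.7
}}

```text
clock: 3.28
eef_pos: [0.4292, 0.2432, 0.0563]
ee_rot: [[-0.966, 0.257, 0.0], [0.257, 0.966, -0.0], [-0.0, -0.0, -1.0]]
force: [-0.0, -5.0, 3.4]
grip_width: 0.0569
grip_force: 2.4
```

Request:
{"op": "servo_tool", "data": {
  "plan": [
    [0,0,0,0,0,0],
    [0,0,0,0,0,0],
    [0,0,0,0,0,0],
    [0,0,0,0,0,0]
  ],
  "jaw": 5.3
}}

```text
clock: 3.62
eef_pos: [0.4291, 0.2432, 0.056]
ee_rot: [[-0.966, 0.258, -0.0], [0.258, 0.966, -0.0], [0.0, -0.0, -1.0]]
force: [-1.1, -4.7, 3.2]
grip_width: 0.053
grip_force: 2.4
```

Request:
{"op": "servo_tool", "data": {
  "plan": [
    [0,-0.1,0,0,0,0],
    [0,-0.1,0,0,0,0],
    [0,0,0,0,0,0],
    [0,0,0,0,0,0],
    [0,0,0,0,0,0]
  ],
  "jaw": 5.5
}}

```text
clock: 4.03
eef_pos: [0.4287, 0.2415, 0.0559]
ee_rot: [[-0.966, 0.258, 0.0], [0.258, 0.966, 0.0], [-0.0, 0.0, -1.0]]
force: [-0.2, -0.2, 0.2]
grip_width: 0.0552
grip_force: 0.0
```

Request:
{"op": "servo_tool", "data": {
  "plan": [
    [0,0,0,0,0,0],
    [0,0,0,0,0,0],
    [0,0,0,0,0,0],
    [0,0,0,0,0,0]
  ],
  "jaw": 5.15
}}

```text
clock: 4.37
eef_pos: [0.4288, 0.2416, 0.056]
ee_rot: [[-0.966, 0.258, 0.0], [0.258, 0.966, 0.0], [-0.0, 0.0, -1.0]]
force: [0.6, 3.8, -0.3]
grip_width: 0.0517
grip_force: 3.7
```

Request:
{"op": "servo_tool", "data": {
  "plan": [
    [0,0.06,0,0,0,0],
    [0,0,0,0,0,0],
    [0,0,0,0,0,0],
    [0,0,0,0,0,0]
  ],
  "jaw": 5.0
}}

```text
clock: 4.7
eef_pos: [0.4287, 0.2418, 0.0559]
ee_rot: [[-0.966, 0.257, -0.0], [0.257, 0.966, -0.0], [0.0, -0.0, -1.0]]
force: [0.0, -2.7, 2.5]
grip_width: 0.0501
grip_force: 5.2
```

Request:
{"op": "servo_tool", "data": {
  "plan": [
    [0,-0.02,0,0,0,0],
    [0,0,0,0,0,0],
    [0,0,0,0,0,0],
    [0,0,0,0,0,0],
    [0,0,0,0,0,0]
  ],
  "jaw": 4.55
}}

```text
clock: 5.12
eef_pos: [0.4287, 0.2418, 0.0559]
ee_rot: [[-0.966, 0.258, -0.0], [0.258, 0.966, -0.0], [0.0, -0.0, -1.0]]
force: [-0.4, -3.1, 2.5]
grip_width: 0.0455
grip_force: 8.3
```

Request:
{"op": "servo_tool", "data": {
  "plan": [
    [0,-0.02,0,0,0,0],
    [0,0,0,0,0,0],
    [0,0,0,0,0,0],
    [0,0,-0.1,0,0,0],
    [0,0,-0.1,0,0,0],
    [0,0,0,0,0,0]
  ],
  "jaw": 4.42
}}

```text
clock: 5.62
eef_pos: [0.4288, 0.2418, 0.058]
ee_rot: [[-0.966, 0.258, 0.0], [0.258, 0.966, 0.0], [-0.0, 0.0, -1.0]]
force: [0.1, -0.1, -1.7]
grip_width: 0.0442
grip_force: 8.7
```

Request:
{"op": "servo_tool", "data": {
  "plan": [
    [0,0,-0.2,0,0,0],
    [0,0,-0.2,0,0,0],
    [0,0,-0.2,0,0,0],
    [0,0,-0.2,0,0,0],
    [0,0,0,0,0,0]
  ]
}}

```text
clock: 6.03
eef_pos: [0.4289, 0.2417, 0.0664]
ee_rot: [[-0.966, 0.258, 0.0], [0.258, 0.966, 0.0], [-0.0, 0.0, -1.0]]
force: [0.8, -0.1, -1.1]
grip_width: 0.0441
grip_force: 8.6
```

Free of the ledges. I'll draw it straight up, then firm the grip at the clip stops.

Request:
{"op": "servo_tool", "data": {
  "plan": [
    [0,0,-0.5,0,0,0],
    [0,0,-0.5,0,0,0],
    [0,0,-0.7,0,0,0],
    [0,0,-0.8,0,0,0],
    [0,0,-1,0,0,0],
    [0,0,-1,0,0,0],
    [0,0,-1,0,0,0],
    [0,0,-1,0,0,0],
    [0,0,-1,0,0,0],
    [0,0,-1,0,0,0],
    [0,0,-0.8,0,0,0],
    [0,0,-0.5,0,0,0],
    [0,0,0,0,0,0]
  ]
}}

```text
clock: 7.12
eef_pos: [0.4292, 0.2419, 0.1651]
ee_rot: [[-0.966, 0.258, 0.001], [0.258, 0.966, 0.001], [-0.001, 0.001, -1.0]]
force: [0.6, 0.5, -2.1]
grip_width: 0.0442
grip_force: 8.7
```

Request:
{"op": "servo_tool", "data": {
  "plan": [
    [0,0,0,0,0,0],
    [0,0,0,0,0,0]
  ],
  "jaw": 4.2
}}

```text
clock: 7.28
eef_pos: [0.4284, 0.2415, 0.1635]
ee_rot: [[-0.966, 0.258, -0.001], [0.258, 0.966, -0.0], [0.001, -0.001, -1.0]]
force: [-0.1, -0.4, -1.5]
grip_width: 0.0423
grip_force: 26.0
```

```bash
python3 go.py .435 -.108 .165 -3
```

```text
shift cm [ -9.64 -33.6   -0.14] rotvec deg [ -0.03  -0.04 -11.93] t 7.2833 q [ 0.47  0.12  2.17 -0.    0.84 -0.84]
```

Request:
{"op": "servo_tool", "data": {
  "plan": [
    [-0.4,-0.8,0,0,0,0],
    [-0.7,-1.5,0,0,0,0],
    [-0.7,-1.5,0,0,0,0],
    [-0.7,-1.5,0,0,0,0],
    [-0.7,-1.5,0,0,0,0],
    [-0.7,-1.6,0,0,0,0],
    [-0.7,-1.7,0,0,0,0],
    [-0.7,-1.8,0,0,0,0],
    [-0.7,-1.8,0,0,0,0],
    [-0.7,-1.8,0,0,0,0],
    [-0.6,-1.9,0,0,0,0],
    [-0.4,-2,0,0,0,0],
    [-0.3,-2,0,0,0,0],
    [-0.2,-2,0,0,0,0],
    [-0.2,-2,0,0,0,0],
    [-0.2,-2,0,0,0,0],
    [-0.2,-2,0,0,0,0],
    [-0.2,-2,0,0,0,0],
    [-0.2,-1.5,0,0,0,0],
    [-0.2,-0.7,0,0,0,0]
  ]
}}

```text
clock: 8.95
eef_pos: [0.4322, -0.1089, 0.1635]
ee_rot: [[-0.966, 0.259, -0.001], [0.259, 0.966, 0.0], [0.001, -0.0, -1.0]]
force: [-0.5, 0.5, -1.2]
grip_width: 0.0425
grip_force: 26.4
```

Request:
{"op": "servo_tool", "data": {
  "plan": [
    [0,0,0,0,0,-3],
    [0,0,0,0,0,-4],
    [0,0,0,0,0,-3],
    [0,0,0,0,0,-2],
    [0,0,0,0,0,0]
  ]
}}

```text
clock: 9.37
eef_pos: [0.4328, -0.1072, 0.1636]
ee_rot: [[-0.999, 0.049, -0.001], [0.049, 0.999, 0.0], [0.001, 0.0, -1.0]]
force: [0.0, -0.3, -2.2]
grip_width: 0.0423
grip_force: 26.4
```

```bash
python3 - <<'E'
from h import *
s,ds=grab_frame('side'); np.save('pics/s5.npy',ds); cv2.imwrite('pics/s5.png',s)
cv2.imwrite('pics/c5.png',cv2.resize(s[210:315,225:305],None,fx=7.5,fy=5.7,interpolation=cv2.INTER_CUBIC))
E
python3 go.py .435 -.108 .165 -3
```

```text
shift cm [-0.22 -0.07 -0.13] rotvec deg [ 0.01 -0.03  0.04] t 9.4167 q [-0.3   0.05  2.26  0.    0.84 -1.81]
```

View pics/c5.png

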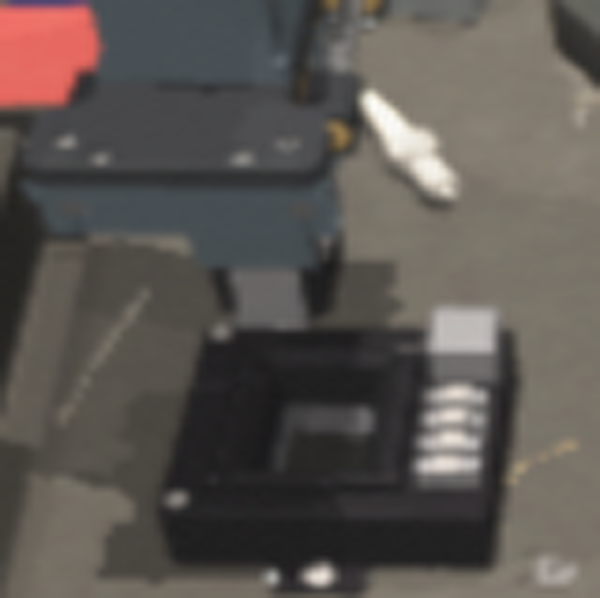

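The side view shows the module held above the near rear of the relay box, at about (270,300); the open socket is at about (325,425). I'll check the box position independently from the depth maps.

```bash
python3 - <<'E'
from h import *
from scipy.optimize import least_squares
def cloud(n,d):
    m=camera_model(n); K=np.array([[m['fx'],0,m['cx']],[0,m['fy'],m['cy']],[0,0,1.]])
    v,u=np.mgrid[0:400,0:640]; p=cv2.undistortPoints(np.stack([u.ravel(),v.ravel()],1)[:,None].astype(float),K,np.array([m['k1'],0,0,0,0.]))[:,0]
    z=d.ravel(); T=np.linalg.inv(np.array(m['camera_from_world'])); P=np.c_[p[:,0]*z,p[:,1]*z,z]@T[:3,:3].T+T[:3,3]; P[z==0]=9; return P
for nm,c,yaw in (('tester',(.429,.242),-15),('relay',(.435,-.108),-3)):
  for n,f in (('top','top0'),('side','side0')):
    P=cloud(n,np.load(f'pics/{f}.npy')); a=np.radians(yaw)
    L=(P[:,:2]-c)@np.array([[np.cos(a),-np.sin(a)],[np.sin(a),np.cos(a)]]); s=(abs(L)<.09).all(1)
    L,Z=L[s]*1e3,P[s,2]*1e3
    t=(Z>28)&(Z<55)&(L[:,0]>-70)&(L[:,0]<80)&(abs(L[:,1])<70); q=L[t]
    b=t.nonzero()[0]
    # outer extents by slices
    xs=[q[abs(q[:,1]-y)<4][:,0] for y in range(-40,41,8)]; ys=[q[abs(q[:,0]-x)<4][:,1] for x in range(-35,30,8)]
    med=np.median(Z[t&(L[:,0]<-28)])
    print(nm,n,'topz',med.round(1),'floor',np.median(Z[Z<20]).round(1),'xmin',np.median([x.min() for x in xs]).round(1),'xmax',np.median([x.max() for x in xs]).round(1),'ymin',np.median([y.min() for y in ys]).round(1),'ymax',np.median([y.max() for y in ys]).round(1))
    col=t&(abs(L[:,1])<25)&(L[:,0]>-27)&(L[:,0]<-20); print('   collar z',np.median(Z[col]).round(1))
    h=(Z<25)&(abs(L[:,0])<25)&(abs(L[:,1])<33); k=L[h]; print('   hole mean',k.mean(0).round(1),k.min(0).round(1),k.max(0).round(1),len(k))
E
```

```text
tester top topz 40.4 floor -0.5 xmin -44.9 xmax 35.1 ymin -50.3 ymax 49.1
   collar z 42.2
   hole mean [-0.1 -3. ] [-18.4 -26.3] [17.6 28.4] 36
tester side topz 39.9 floor -0.3 xmin -43.5 xmax 59.7 ymin -53.7 ymax 12.0
   collar z 42.5<stdin>:19: RuntimeWarning: Mean of empty slice.
  ret = um.true_divide(
Traceback (most recent call last):
ValueError: zero-size array to reduction operation minimum which has no identity
```

```bash
python3 - <<'E'
from h import *
def cloud(n,d):
    m=camera_model(n); K=np.array([[m['fx'],0,m['cx']],[0,m['fy'],m['cy']],[0,0,1.]])
    v,u=np.mgrid[0:400,0:640]; p=cv2.undistortPoints(np.stack([u.ravel(),v.ravel()],1)[:,None].astype(float),K,np.array([m['k1'],0,0,0,0.]))[:,0]
    z=d.ravel(); T=np.linalg.inv(np.array(m['camera_from_world'])); P=np.c_[p[:,0]*z,p[:,1]*z,z]@T[:3,:3].T+T[:3,3]; P[z==0]=9; return P
for nm,c,yaw in (('tester',(.429,.242),-15),('relay',(.435,-.108),-3)):
  for n,f in (('top','top0'),('side','side0')):
    P=cloud(n,np.load(f'pics/{f}.npy')); a=np.radians(yaw)
    L=(P[:,:2]-c)@np.array([[np.cos(a),-np.sin(a)],[np.sin(a),np.cos(a)]]); s=(abs(L)<.09).all(1)
    L,Z=L[s]*1e3,P[s,2]*1e3
    t=(Z>30)&(Z<55)&(L[:,0]>-70)&(L[:,0]<80)&(abs(L[:,1])<70); q=L[t]
    Y=np.arange(-40,41,8); X=np.arange(-35,30,8)
    ext=lambda A,i,fn: np.array([fn(q[abs(q[:,1-i]-k)<4][:,i]) for k in A])
    for lab,A,i,fn in (('xmin',Y,0,np.min),('xmax',Y,0,np.max),('ymin',X,1,np.min),('ymax',X,1,np.max)):
        e=ext(A,i,fn); print(nm,n,lab,np.median(e).round(1),'slope deg',np.degrees(np.polyfit(A,e,1)[0]).round(1))
    print('  topz',np.median(Z[t&(L[:,0]<-28)]).round(1),'collar front z',np.median(Z[t&(abs(L[:,1])<25)&(L[:,0]>-27)&(L[:,0]<-19)]).round(1))
    h=(Z<25)&(abs(L[:,0])<25)&(abs(L[:,1])<33); k=L[h]
    if len(k): print('  hole mean',k.mean(0).round(1),k.min(0).round(1),k.max(0).round(1),len(k))
E
```

```text
tester top xmin -44.9 slope deg -0.1
tester top xmax 35.1 slope deg -9.4
tester top ymin -50.3 slope deg 0.0
tester top ymax 49.1 slope deg 0.3
  topz 40.4 collar front z 42.2
  hole mean [-0.1 -3. ] [-18.4 -26.3] [17.6 28.4] 36
tester side xmin -43.5 slope deg 15.6
tester side xmax 59.7 slope deg 0.4
tester side ymin -53.7 slope deg -1.2
tester side ymax 12.0 slope deg 11.9
  topz 40.2 collar front z 42.4
relay top xmin -44.2 slope deg 0.2
relay top xmax 59.4 slope deg 0.3
relay top ymin -47.6 slope deg -0.2
relay top ymax 52.6 slope deg 0.1
  topz 39.8 collar front z 42.7
  hole mean [ 0.  -3.3] [-18.  -31.4] [18.  23.8] 229
relay side xmin -44.2 slope deg 0.7
relay side xmax 58.9 slope deg 0.2
relay side ymin -51.4 slope deg 1.1
relay side ymax 47.5 slope deg -1.5
  topz 40.2 collar front z 43.0
  hole mean [-4.8 14. ] [-19.3 -13. ] [12.9 33. ] 188
```

Request:
{"op": "servo_tool", "data": {
  "plan": [
    [-0.1,0.06,0,0,0,0],
    [-0.12,0.07,0.6,0,0,0],
    [0,0,0.8,0,0,0],
    [0,0,0.8,0,0,0],
    [0,0,0.8,0,0,0],
    [0,0,0.8,0,0,0],
    [0,0,0.8,0,0,0],
    [0,0,0.6,0,0,0],
    [0,0,0.1,0,0,0],
    [0,0,0,0,0,0],
    [0,0,0,0,0,0]
  ]
}}

```text
clock: 10.33
eef_pos: [0.4354, -0.1061, 0.111]
ee_rot: [[-0.999, 0.051, 0.0], [0.051, 0.999, -0.0], [-0.0, -0.0, -1.0]]
force: [0.1, -0.5, -1.1]
grip_width: 0.0422
grip_force: 26.4
```

```bash
python3 - <<'E'
from h import *
s,_=grab_frame('side'); cv2.imwrite('pics/c6.png',cv2.resize(s[235:310,232:302],None,fx=8.5,fy=8,interpolation=cv2.INTER_CUBIC))
E
python3 go.py .435 -.106 .1 -3
```

```text
shift cm [0.05 0.01 1.12] rotvec deg [-0.01  0.03  0.07] t 10.3833 q [-0.29  0.15  2.28 -0.    0.72 -1.81]
```

View pics/c6.png

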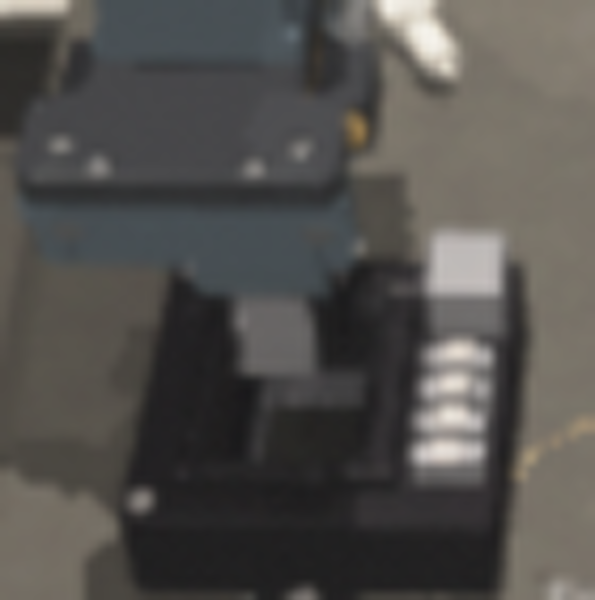

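The near clip's lower end spans about x 245–318 at y 372. The box's top front-near corner is at (125,515) and its back-near corner at (500,~505). I'll compare these with projections from the calibration.

```bash
python3 - <<'E'
from h import *
o=get_obs(); t=o['eef_pos']; a=np.radians(-3)
def w(c,P): return np.array([c[0]+np.cos(a)*P[0]-np.sin(a)*P[1],c[1]+np.sin(a)*P[0]+np.cos(a)*P[1],P[2]])
def cp(P): u,v=pix('side',P); return round((u-232+.5)*8.5-.5),round((v-235+.5)*8-.5)
B=(.435,-.106)
for P in [(-45,-50,40),(60,-50,40),(-45,50,40),(60,50,40),(-18,-27.5,40),(18,-27.5,40),(-18,27.5,40),(18,27.5,40),(-21,-30.5,43),(21,-30.5,43),(37,50,63),(-45,-50,0),(60,-50,0)]: print('box',P,cp(w(B,np.array(P)/1e3)))
zu=t[2]-.046
for P in [(-11,-22,0),(11,-22,0),(-14,-14,0),(14,-14,0),(-11,-22,6),(11,-22,6),(-11,-22,38),(11,-22,38)]: print('mod',P,cp(w(t[:2],np.array(P)/1e3+[0,0,zu])))
E
```

```text
box (-45, -50, 40) (119, 517)
box (60, -50, 40) (499, 523)
box (-45, 50, 40) (177, 250)
box (60, 50, 40) (528, 255)
box (-18, -27.5, 40) (228, 455)
box (18, -27.5, 40) (356, 457)
box (-18, 27.5, 40) (256, 308)
box (18, 27.5, 40) (379, 310)
box (-21, -30.5, 43) (215, 457)
box (21, -30.5, 43) (365, 459)
box (37, 50, 63) (445, 206)
box (-45, -50, 0) (138, 595)
box (60, -50, 0) (507, 602)
mod (-11, -22, 0) (248, 388)
mod (11, -22, 0) (327, 389)
mod (-14, -14, 0) (241, 366)
mod (14, -14, 0) (342, 367)
mod (-11, -22, 6) (246, 375)
mod (11, -22, 6) (325, 377)
mod (-11, -22, 38) (233, 306)
mod (11, -22, 38) (314, 307)
```

Request:
{"op": "servo_tool", "data": {
  "plan": [
    [0,0,0.25,0,0,0],
    [0,0,0.2,0,0,0],
    [0,0,0.2,0,0,0],
    [0,0,0.2,0,0,0],
    [0,0,0,0,0,0]
  ]
}}

```text
clock: 10.8
eef_pos: [0.435, -0.106, 0.102]
ee_rot: [[-0.999, 0.051, -0.0], [0.051, 0.999, 0.0], [0.0, 0.0, -1.0]]
force: [-0.4, -1.0, -1.3]
grip_width: 0.042
grip_force: 26.4
```

Request:
{"op": "servo_tool", "data": {
  "plan": [
    [0,0,0.2,0,0,0],
    [0,0,0.2,0,0,0],
    [0,0,0.2,0,0,0],
    [0,0,0,0,0,0]
  ]
}}

```text
clock: 11.13
eef_pos: [0.435, -0.106, 0.096]
ee_rot: [[-0.999, 0.051, -0.001], [0.051, 0.999, 0.0], [0.001, 0.0, -1.0]]
force: [0.3, -0.4, -1.1]
grip_width: 0.0422
grip_force: 26.4
```

Request:
{"op": "servo_tool", "data": {
  "plan": [
    [0,0,0.1,0,0,0],
    [0,0,0.1,0,0,0],
    [0,0,0.1,0,0,0],
    [0,0,0.1,0,0,0]
  ]
}}

```text
clock: 11.47
eef_pos: [0.4353, -0.1061, 0.0924]
ee_rot: [[-0.999, 0.051, 0.0], [0.051, 0.999, -0.0], [-0.0, -0.0, -1.0]]
force: [0.4, -0.8, -1.5]
grip_width: 0.0423
grip_force: 26.4
```

Request:
{"op": "servo_tool", "data": {
  "plan": [
    [0,0,0.1,0,0,0],
    [0,0,0.1,0,0,0],
    [0,0,0.1,0,0,0],
    [0,0,0,0,0,0]
  ]
}}

```text
clock: 11.8
eef_pos: [0.4351, -0.1061, 0.0893]
ee_rot: [[-0.999, 0.051, -0.0], [0.051, 0.999, 0.0], [0.0, 0.0, -1.0]]
force: [0.1, 0.0, -1.4]
grip_width: 0.0423
grip_force: 26.4
```

Request:
{"op": "servo_tool", "data": {
  "plan": [
    [0,0,0.1,0,0,0],
    [0,0,0.1,0,0,0],
    [0,0,0.1,0,0,0]
  ]
}}

```text
clock: 12.05
eef_pos: [0.4353, -0.1061, 0.0864]
ee_rot: [[-0.999, 0.051, 0.0], [0.051, 0.999, -0.0], [-0.0, -0.0, -1.0]]
force: [-0.5, -0.3, -0.8]
grip_width: 0.0424
grip_force: 26.4
```

Request:
{"op": "servo_tool", "data": {
  "plan": [
    [0,0,0.1,0,0,0],
    [0,0,0.1,0,0,0],
    [0,0,0.1,0,0,0]
  ]
}}

```text
clock: 12.3
eef_pos: [0.4353, -0.1061, 0.0833]
ee_rot: [[-0.999, 0.051, 0.0], [0.051, 0.999, -0.0], [-0.0, -0.0, -1.0]]
force: [0.5, -0.2, -1.6]
grip_width: 0.0423
grip_force: 26.4
```

Request:
{"op": "servo_tool", "data": {
  "plan": [
    [0,0,0.1,0,0,0],
    [0,0,0.1,0,0,0],
    [0,0,0.1,0,0,0]
  ]
}}

```text
clock: 12.55
eef_pos: [0.4353, -0.1061, 0.0803]
ee_rot: [[-0.999, 0.051, 0.0], [0.051, 0.999, -0.0], [-0.0, -0.0, -1.0]]
force: [-0.2, 0.9, -1.5]
grip_width: 0.0424
grip_force: 26.4
```

Request:
{"op": "servo_tool", "data": {
  "plan": [
    [0,0,0.1,0,0,0],
    [0,0,0.1,0,0,0]
  ]
}}

```text
clock: 12.72
eef_pos: [0.4353, -0.1061, 0.0784]
ee_rot: [[-0.999, 0.051, 0.0], [0.051, 0.999, -0.0], [-0.0, -0.0, -1.0]]
force: [0.4, 0.3, -1.1]
grip_width: 0.0425
grip_force: 26.4
```

Request:
{"op": "servo_tool", "data": {
  "plan": [
    [0,0,0.1,0,0,0],
    [0,0,0.1,0,0,0]
  ]
}}

```text
clock: 12.88
eef_pos: [0.4353, -0.1061, 0.0764]
ee_rot: [[-0.999, 0.051, 0.0], [0.051, 0.999, -0.0], [-0.0, -0.0, -1.0]]
force: [-1.3, -1.6, 7.0]
grip_width: 0.0422
grip_force: 26.0
```

Contact at 0.0764 is above any possible pad height, so this is a lead-in edge. The side force points to −x and −y. I'll back off slightly and move that way.

Request:
{"op": "servo_tool", "data": {
  "plan": [
    [0,0,-0.05,0,0,0],
    [0,0,0,0,0,0],
    [0,0,0,0,0,0]
  ]
}}

```text
clock: 13.13
eef_pos: [0.4352, -0.106, 0.077]
ee_rot: [[-0.999, 0.051, 0.0], [0.051, 0.999, 0.0], [-0.0, 0.0, -1.0]]
force: [-0.2, -0.0, -1.4]
grip_width: 0.042
grip_force: 26.4
```

Request:
{"op": "servo_tool", "data": {
  "plan": [
    [0,-0.05,0,0,0,0],
    [0,0,0,0,0,0],
    [0,0,0,0,0,0]
  ]
}}

```text
clock: 13.38
eef_pos: [0.4352, -0.1066, 0.077]
ee_rot: [[-0.999, 0.051, 0.0], [0.051, 0.999, -0.0], [-0.0, -0.0, -1.0]]
force: [-0.2, 0.0, -1.0]
grip_width: 0.0421
grip_force: 26.4
```

Request:
{"op": "servo_tool", "data": {
  "plan": [
    [0.05,0,0,0,0,0],
    [0,0,0,0,0,0],
    [0,0,0,0,0,0]
  ]
}}

```text
clock: 13.63
eef_pos: [0.4347, -0.1065, 0.0769]
ee_rot: [[-0.999, 0.051, -0.0], [0.051, 0.999, 0.0], [0.0, 0.0, -1.0]]
force: [-0.2, -0.6, -1.8]
grip_width: 0.0427
grip_force: 26.4
```

Request:
{"op": "servo_tool", "data": {
  "plan": [
    [0,0,0.05,0,0,0],
    [0,0,0,0,0,0],
    [0,0,0,0,0,0]
  ]
}}

```text
clock: 13.88
eef_pos: [0.4347, -0.1066, 0.0764]
ee_rot: [[-0.999, 0.051, -0.0], [0.051, 0.999, 0.0], [0.0, 0.0, -1.0]]
force: [0.1, 0.4, -0.8]
grip_width: 0.042
grip_force: 26.4
```

Request:
{"op": "servo_tool", "data": {
  "plan": [
    [0,0,0.03,0,0,0],
    [0,0,0,0,0,0],
    [0,0,0,0,0,0]
  ]
}}

```text
clock: 14.13
eef_pos: [0.4348, -0.1066, 0.0761]
ee_rot: [[-0.999, 0.051, 0.0], [0.051, 0.999, -0.0], [-0.0, -0.0, -1.0]]
force: [1.6, 0.6, -2.3]
grip_width: 0.0423
grip_force: 26.4
```

Request:
{"op": "servo_tool", "data": {
  "plan": [
    [0,0,0.05,0,0,0],
    [0,0,0,0,0,0]
  ]
}}

```text
clock: 14.3
eef_pos: [0.4349, -0.1067, 0.0758]
ee_rot: [[-0.999, 0.051, 0.0], [0.051, 0.999, -0.0], [-0.0, -0.0, -1.0]]
force: [-1.2, -2.0, 3.8]
grip_width: 0.0425
grip_force: 26.2
```

Request:
{"op": "servo_tool", "data": {
  "plan": [
    [0,0,0.05,0,0,0],
    [0,0,0,0,0,0]
  ]
}}

```text
clock: 14.47
eef_pos: [0.4349, -0.1067, 0.0752]
ee_rot: [[-0.999, 0.051, 0.0], [0.051, 0.999, -0.0], [-0.0, -0.0, -1.0]]
force: [-0.8, -3.2, -0.5]
grip_width: 0.0423
grip_force: 25.8
```

Request:
{"op": "servo_tool", "data": {
  "plan": [
    [0,0,0.05,0,0,0],
    [0,0,0,0,0,0]
  ]
}}

```text
clock: 14.63
eef_pos: [0.4349, -0.1067, 0.0746]
ee_rot: [[-0.999, 0.051, 0.0], [0.051, 0.999, -0.0], [-0.0, -0.0, -1.0]]
force: [0.0, -3.3, -0.3]
grip_width: 0.0421
grip_force: 25.6
```

Request:
{"op": "servo_tool", "data": {
  "plan": [
    [0,-0.05,0,0,0,0],
    [0,-0.04,0,0,0,0],
    [0,0,0,0,0,0]
  ]
}}

```text
clock: 14.88
eef_pos: [0.4344, -0.1073, 0.0745]
ee_rot: [[-0.999, 0.051, -0.001], [0.051, 0.999, 0.0], [0.001, 0.0, -1.0]]
force: [0.4, 0.6, -0.7]
grip_width: 0.0425
grip_force: 26.4
```

Request:
{"op": "servo_tool", "data": {
  "plan": [
    [0,0,0.05,0,0,0],
    [0,0,0.05,0,0,0],
    [0,0,0,0,0,0]
  ]
}}

```text
clock: 15.13
eef_pos: [0.4345, -0.1073, 0.0735]
ee_rot: [[-0.999, 0.051, -0.0], [0.051, 0.999, 0.0], [0.0, 0.0, -1.0]]
force: [0.3, -0.4, -2.1]
grip_width: 0.0422
grip_force: 26.4
```

Request:
{"op": "servo_tool", "data": {
  "plan": [
    [0,0,0.05,0,0,0],
    [0,0,0.05,0,0,0],
    [0,0,0,0,0,0]
  ]
}}

```text
clock: 15.38
eef_pos: [0.4346, -0.1074, 0.0725]
ee_rot: [[-0.999, 0.051, -0.0], [0.051, 0.999, 0.0], [0.0, 0.0, -1.0]]
force: [-0.4, -0.6, -1.8]
grip_width: 0.0419
grip_force: 26.4
```

Request:
{"op": "servo_tool", "data": {
  "plan": [
    [0,0,0.05,0,0,0],
    [0,0,0.05,0,0,0],
    [0,0,0,0,0,0]
  ]
}}

```text
clock: 15.63
eef_pos: [0.4347, -0.1074, 0.0715]
ee_rot: [[-0.999, 0.051, -0.0], [0.051, 0.999, 0.0], [0.0, 0.0, -1.0]]
force: [-0.1, -0.1, -0.7]
grip_width: 0.0425
grip_force: 26.4
```

Request:
{"op": "servo_tool", "data": {
  "plan": [
    [0,0,0.05,0,0,0],
    [0,0,0.05,0,0,0],
    [0,0,0,0,0,0]
  ]
}}

```text
clock: 15.88
eef_pos: [0.4346, -0.1074, 0.0705]
ee_rot: [[-0.999, 0.051, -0.0], [0.051, 0.999, 0.0], [0.0, 0.0, -1.0]]
force: [-0.2, 0.4, -1.7]
grip_width: 0.0426
grip_force: 26.4
```

Request:
{"op": "servo_tool", "data": {
  "plan": [
    [0,0,0.05,0,0,0],
    [0,0,0.05,0,0,0],
    [0,0,0,0,0,0]
  ]
}}

```text
clock: 16.13
eef_pos: [0.4346, -0.1074, 0.0695]
ee_rot: [[-0.999, 0.051, -0.0], [0.051, 0.999, 0.0], [0.0, 0.0, -1.0]]
force: [0.1, 0.7, -0.9]
grip_width: 0.0424
grip_force: 26.4
```

Request:
{"op": "servo_tool", "data": {
  "plan": [
    [0,0,0.05,0,0,0],
    [0,0,0.05,0,0,0],
    [0,0,0,0,0,0]
  ]
}}

```text
clock: 16.38
eef_pos: [0.4346, -0.1074, 0.0685]
ee_rot: [[-0.999, 0.051, -0.0], [0.051, 0.999, 0.0], [0.0, 0.0, -1.0]]
force: [0.5, -0.0, -1.6]
grip_width: 0.0421
grip_force: 26.4
```

Request:
{"op": "servo_tool", "data": {
  "plan": [
    [0,0,0.05,0,0,0],
    [0,0,0.05,0,0,0],
    [0,0,0,0,0,0]
  ]
}}

```text
clock: 16.63
eef_pos: [0.4347, -0.1074, 0.0676]
ee_rot: [[-0.999, 0.051, -0.0], [0.051, 0.999, -0.0], [0.0, -0.0, -1.0]]
force: [-0.7, 0.1, -1.3]
grip_width: 0.0423
grip_force: 26.4
```

Request:
{"op": "servo_tool", "data": {
  "plan": [
    [0,0,0.05,0,0,0],
    [0,0,0.05,0,0,0],
    [0,0,0,0,0,0]
  ]
}}

```text
clock: 16.88
eef_pos: [0.4346, -0.1074, 0.0665]
ee_rot: [[-0.999, 0.051, -0.0], [0.051, 0.999, 0.0], [0.0, 0.0, -1.0]]
force: [-0.4, 0.2, -1.3]
grip_width: 0.0418
grip_force: 26.4
```

Request:
{"op": "servo_tool", "data": {
  "plan": [
    [0,0,0.05,0,0,0],
    [0,0,0.05,0,0,0],
    [0,0,0,0,0,0]
  ]
}}

```text
clock: 17.13
eef_pos: [0.4346, -0.1074, 0.0656]
ee_rot: [[-0.999, 0.051, -0.0], [0.051, 0.999, 0.0], [0.0, 0.0, -1.0]]
force: [-0.5, -0.8, -0.7]
grip_width: 0.0426
grip_force: 26.4
```

Request:
{"op": "servo_tool", "data": {
  "plan": [
    [0,0,0.05,0,0,0],
    [0,0,0.05,0,0,0],
    [0,0,0,0,0,0]
  ]
}}

```text
clock: 17.38
eef_pos: [0.4346, -0.1074, 0.0646]
ee_rot: [[-0.999, 0.051, -0.0], [0.051, 0.999, 0.0], [0.0, 0.0, -1.0]]
force: [-0.5, 0.1, -1.2]
grip_width: 0.042
grip_force: 26.4
```

Request:
{"op": "servo_tool", "data": {
  "plan": [
    [0,0,0.05,0,0,0],
    [0,0,0.05,0,0,0],
    [0,0,0,0,0,0]
  ]
}}

```text
clock: 17.63
eef_pos: [0.4346, -0.1074, 0.0636]
ee_rot: [[-0.999, 0.051, -0.0], [0.051, 0.999, 0.0], [0.0, 0.0, -1.0]]
force: [0.2, 0.7, -1.6]
grip_width: 0.0421
grip_force: 26.4
```

Request:
{"op": "servo_tool", "data": {
  "plan": [
    [0,0,0.05,0,0,0],
    [0,0,0.05,0,0,0],
    [0,0,0,0,0,0]
  ]
}}

```text
clock: 17.88
eef_pos: [0.4346, -0.1074, 0.0626]
ee_rot: [[-0.999, 0.051, -0.0], [0.051, 0.999, 0.0], [0.0, 0.0, -1.0]]
force: [-0.3, 0.0, -0.9]
grip_width: 0.0426
grip_force: 26.4
```

Request:
{"op": "servo_tool", "data": {
  "plan": [
    [0,0,0.05,0,0,0],
    [0,0,0.05,0,0,0],
    [0,0,0,0,0,0]
  ]
}}

```text
clock: 18.13
eef_pos: [0.4346, -0.1074, 0.0615]
ee_rot: [[-0.999, 0.051, -0.0], [0.051, 0.999, 0.0], [0.0, 0.0, -1.0]]
force: [-0.3, 0.4, -0.7]
grip_width: 0.0424
grip_force: 26.4
```

Request:
{"op": "servo_tool", "data": {
  "plan": [
    [0,0,0.05,0,0,0],
    [0,0,0.05,0,0,0],
    [0,0,0,0,0,0]
  ]
}}

```text
clock: 18.38
eef_pos: [0.4346, -0.1074, 0.0605]
ee_rot: [[-0.999, 0.051, -0.0], [0.051, 0.999, -0.0], [0.0, -0.0, -1.0]]
force: [0.7, -0.6, -1.9]
grip_width: 0.0419
grip_force: 26.4
```

Request:
{"op": "servo_tool", "data": {
  "plan": [
    [0,0,0.05,0,0,0],
    [0,0,0.05,0,0,0],
    [0,0,0,0,0,0]
  ]
}}

```text
clock: 18.63
eef_pos: [0.4346, -0.1074, 0.0595]
ee_rot: [[-0.999, 0.051, -0.0], [0.051, 0.999, 0.0], [0.0, 0.0, -1.0]]
force: [0.3, -0.1, -2.3]
grip_width: 0.0421
grip_force: 26.4
```

Request:
{"op": "servo_tool", "data": {
  "plan": [
    [0,0,0.05,0,0,0],
    [0,0,0.05,0,0,0],
    [0,0,0,0,0,0]
  ]
}}

```text
clock: 18.88
eef_pos: [0.4347, -0.1074, 0.0586]
ee_rot: [[-0.999, 0.051, 0.0], [0.051, 0.999, 0.0], [-0.0, 0.0, -1.0]]
force: [-0.7, -0.8, -1.4]
grip_width: 0.0423
grip_force: 26.6
```

Request:
{"op": "servo_tool", "data": {
  "plan": [
    [0,0,0.05,0,0,0],
    [0,0,0.05,0,0,0],
    [0,0,0,0,0,0]
  ]
}}

```text
clock: 19.13
eef_pos: [0.4348, -0.1075, 0.0577]
ee_rot: [[-0.999, 0.051, 0.0], [0.051, 0.999, -0.0], [-0.0, -0.0, -1.0]]
force: [-0.3, 0.1, 1.3]
grip_width: 0.0424
grip_force: 26.9
```

Request:
{"op": "servo_tool", "data": {
  "plan": [
    [0,0,0.05,0,0,0],
    [0,0,0.05,0,0,0],
    [0,0,0,0,0,0]
  ]
}}

```text
clock: 19.38
eef_pos: [0.4348, -0.1075, 0.0567]
ee_rot: [[-0.999, 0.051, 0.0], [0.051, 0.999, -0.0], [-0.0, -0.0, -1.0]]
force: [-1.9, 0.2, 5.7]
grip_width: 0.0421
grip_force: 27.3
```

Request:
{"op": "servo_tool", "data": {
  "plan": [
    [0,0,0.04,0,0,0],
    [0,0,0.03,0,0,0],
    [0,0,0,0,0,0],
    [0,0,0,0,0,0]
  ]
}}

```text
clock: 19.72
eef_pos: [0.4348, -0.1075, 0.0561]
ee_rot: [[-0.999, 0.051, 0.0], [0.051, 0.999, -0.0], [-0.0, -0.0, -1.0]]
force: [-1.8, 0.2, 6.2]
grip_width: 0.0421
grip_force: 27.6
```

Request:
{"op": "servo_tool", "data": {
  "plan": [
    [0,0,0.04,0,0,0],
    [0,0,0.03,0,0,0],
    [0,0,0,0,0,0],
    [0,0,0,0,0,0]
  ]
}}

```text
clock: 20.05
eef_pos: [0.4348, -0.1075, 0.0554]
ee_rot: [[-0.999, 0.051, 0.0], [0.051, 0.999, -0.0], [-0.0, -0.0, -1.0]]
force: [-2.0, -0.1, 7.3]
grip_width: 0.0421
grip_force: 27.8
```

Request:
{"op": "servo_tool", "data": {
  "plan": [
    [0,0,0.03,0,0,0],
    [0,0,0,0,0,0],
    [0,0,0,0,0,0]
  ],
  "jaw": 4.4
}}

```text
clock: 20.3
eef_pos: [0.435, -0.1076, 0.0552]
ee_rot: [[-0.999, 0.051, 0.001], [0.051, 0.999, -0.0], [-0.001, -0.0, -1.0]]
force: [-0.9, -2.0, 7.8]
grip_width: 0.0444
grip_force: 9.0
```

Still pressed with about 9 N on the pad. Letting the clips out now.

Request:
{"op": "servo_tool", "data": {
  "plan": [
    [0,0,0,0,0,0],
    [0,0,0,0,0,0],
    [0,0,0,0,0,0],
    [0,0,0,0,0,0]
  ],
  "jaw": 5.0
}}

```text
clock: 20.63
eef_pos: [0.435, -0.1076, 0.0552]
ee_rot: [[-0.999, 0.051, 0.001], [0.051, 0.999, -0.0], [-0.001, -0.0, -1.0]]
force: [-0.8, -1.5, 7.2]
grip_width: 0.0505
grip_force: 5.0
```

Request:
{"op": "servo_tool", "data": {
  "plan": [
    [0,0,0,0,0,0],
    [0,0,0,0,0,0],
    [0,0,0,0,0,0],
    [0,0,0,0,0,0],
    [0,0,0,0,0,0]
  ],
  "jaw": 5.4
}}

```text
clock: 21.05
eef_pos: [0.4349, -0.1075, 0.055]
ee_rot: [[-0.999, 0.051, 0.0], [0.051, 0.999, -0.0], [-0.0, -0.0, -1.0]]
force: [0.6, -3.7, 2.2]
grip_width: 0.0538
grip_force: 1.5
```

Request:
{"op": "servo_tool", "data": {
  "plan": [
    [0,0,0,0,0,0],
    [0,0,0,0,0,0],
    [0,0,0,0,0,0],
    [0,0,0,0,0,0],
    [0,0,0,0,0,0]
  ],
  "jaw": 5.9
}}

```text
clock: 21.47
eef_pos: [0.4345, -0.1073, 0.0548]
ee_rot: [[-0.999, 0.051, -0.0], [0.051, 0.999, 0.0], [0.0, 0.0, -1.0]]
force: [-0.0, -0.5, 0.1]
grip_width: 0.0595
grip_force: 0.0
```

Request:
{"op": "servo_tool", "data": {
  "plan": [
    [0,0,0,0,0,0],
    [0,0,0,0,0,0],
    [0,0,0,0,0,0],
    [0,0,-0.5,0,0,0],
    [0,0,-1,0,0,0],
    [0,0,-1.5,0,0,0],
    [0,0,-1.5,0,0,0],
    [0,0,-1.5,0,0,0],
    [0,0,-1.5,0,0,0],
    [0,0,-1.5,0,0,0],
    [0,0,-1.5,0,0,0],
    [0,0,-1.5,0,0,0],
    [0,0,-1.5,0,0,0],
    [0,0,-1,0,0,0],
    [0,0,0,0,0,0]
  ],
  "jaw": 8
}}

```text
clock: 22.72
eef_pos: [0.4357, -0.1077, 0.2024]
ee_rot: [[-0.999, 0.051, 0.003], [0.051, 0.999, -0.001], [-0.004, -0.001, -1.0]]
force: [0.4, -0.7, 0.4]
grip_width: 0.0801
grip_force: 0.0
```

Request:
{"op": "servo_tool", "data": {
  "plan": [
    [0,1,0,0,0,0],
    [0,2,0,0,0,0],
    [0,2.5,0,0,0,0],
    [0,2.5,0,0,0,0],
    [0,2.5,0,0,0,0],
    [0,2.5,0,0,0,0],
    [0,2.5,0,0,0,0],
    [0,2.5,0,0,0,0],
    [0,2,0,0,0,0],
    [0,1,0,0,0,0],
    [0,0,0,0,0,0]
  ]
}}

```text
clock: 23.63
eef_pos: [0.4448, 0.1038, 0.1992]
ee_rot: [[-0.999, 0.049, -0.001], [0.049, 0.999, -0.0], [0.001, -0.0, -1.0]]
force: [0.4, -1.4, -0.1]
grip_width: 0.0799
grip_force: 0.0
```

```bash
python3 - <<'E'
from h import *
s,ds=grab_frame('side'); t,dt=grab_frame('top')
C=np.hstack([cv2.resize(s[245:315,235:305],None,fx=5.7,fy=8,interpolation=cv2.INTER_CUBIC),cv2.resize(t[215:275,375:440],None,fx=6,fy=560/60,interpolation=cv2.INTER_CUBIC)]); cv2.imwrite('pics/c7.png',C)
for v in range(236,250,2): print([world('top',dt,u,v)[2].round(3) for u in range(394,416,2)])
E
```

```text
[np.float64(0.042), np.float64(0.046), np.float64(0.043), np.float64(0.044), np.float64(0.041), np.float64(0.046), np.float64(0.044), np.float64(0.041), np.float64(0.035), np.float64(0.035), np.float64(0.036)]
[np.float64(0.041), np.float64(0.043), np.float64(0.043), np.float64(0.039), np.float64(0.044), np.float64(0.045), np.float64(0.047), np.float64(0.044), np.float64(0.041), np.float64(0.044), np.float64(0.043)]
[np.float64(0.046), np.float64(0.04), np.float64(0.007), np.float64(0.003), np.float64(0.065), np.float64(0.091), np.float64(0.085), np.float64(0.093), np.float64(0.078), np.float64(0.041), np.float64(0.043)]
[np.float64(0.046), np.float64(0.039), np.float64(0.064), np.float64(0.094), np.float64(0.075), np.float64(0.092), np.float64(0.09), np.float64(0.088), np.float64(0.095), np.float64(0.089), np.float64(0.085)]
[np.float64(0.044), np.float64(0.037), np.float64(0.064), np.float64(0.09), np.float64(0.078), np.float64(0.086), np.float64(0.094), np.float64(0.094), np.float64(0.085), np.float64(0.09), np.float64(0.091)]
[np.float64(0.043), np.float64(0.039), np.float64(0.068), np.float64(0.094), np.float64(0.075), np.float64(0.084), np.float64(0.091), np.float64(0.088), np.float64(0.09), np.float64(0.093), np.float64(0.091)]
[np.float64(0.041), np.float64(0.039), np.float64(0.068), np.float64(0.089), np.float64(0.08), np.float64(0.089), np.float64(0.09), np.float64(0.093), np.float64(0.092), np.float64(0.087), np.float64(0.087)]
```

View pics/c7.png

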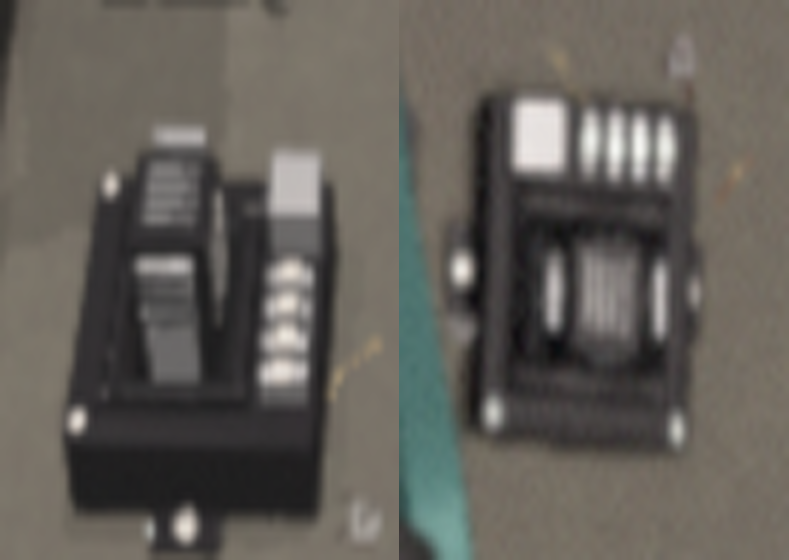

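The final view shows the module upright in the relay box. In the top half, its clips at (555,290) and (660,290) are symmetric about the body at (607,290). Their spacing is about 48 mm, so they are sprung out, and the top is at z ≈ 0.089, which matches the locked height.

```bash
python3 -c "
from station import *
print(finish_job())"
```

```text
the job is handed in; nothing more can be done
None
```

The module is out of the tester and in the relay box socket, upright, with both clips sprung out as far as the final images and the release forces show; the job is handed in at about 24 s, and no verdict came back.

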